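# Vent the humidifying chamber and hold its hood at the rider

## Task

The sheet in the humidifying chamber has relaxed and the chamber must now be vented: on the grey control box, with the hood still shut, press fully down and let up, one at a time, the blue key (mist off), then the green key (extraction on), then the white key (chamber light), and leave the red and yellow keys alone. Then take the clear hood by its black bar handle and raise it smoothly, never flinging it wide open, until its red pointer lines up with the orange rider on the white quadrant, without pushing the rider or disturbing the things on the bench. The hood has no stay and falls shut if let go, so finish while still holding it steady at the rider by its handle.

Things in the scene. Friction and masses are not known exactly. Their poses are not given: they have to be found in the camera images.
- mist_top (a point): blue key (mist off), middle of the row nearer the robot: centre of the key's top face, round, 24 mm across, 67 mm above the bench when up, pressed straight down. The keys stand on the flat top (45 mm above the bench) of the grey control box, 135 mm deep by 200 mm wide, 50 to 55 mm apart; axes as the box: x away from the robot side, y to its left, z up
- mist (a joint): travel of the blue key in m: 0 up, 0.006 fully down; it springs back when let go, and fully down takes 5 N
- extract_top (a point): green key (extraction on), right-hand end of the row nearer the robot, seen from the robot: centre of the key's top face, round, 24 mm across, 67 mm above the bench when up, pressed straight down. The keys stand on the flat top (45 mm above the bench) of the grey control box, 135 mm deep by 200 mm wide, 50 to 55 mm apart; axes as the box: x away from the robot side, y to its left, z up
- extract (a joint): travel of the green key in m: 0 up, 0.006 fully down; it springs back when let go, and fully down takes 5 N
- light_top (a point): white key (chamber light on), left-hand end of the row nearer the robot, seen from the robot: centre of the key's top face, round, 24 mm across, 67 mm above the bench when up, pressed straight down. The keys stand on the flat top (45 mm above the bench) of the grey control box, 135 mm deep by 200 mm wide, 50 to 55 mm apart; axes as the box: x away from the robot side, y to its left, z up
- light (a joint): travel of the white key in m: 0 up, 0.006 fully down; it springs back when let go, and fully down takes 5 N
- heat_top (a point): yellow key (plate heating), left in the row farther from the robot; not wanted now: centre of the key's top face, round, 24 mm across, 67 mm above the bench when up, pressed straight down. The keys stand on the flat top (45 mm above the bench) of the grey control box, 135 mm deep by 200 mm wide, 50 to 55 mm apart; axes as the box: x away from the robot side, y to its left, z up
- heat (a joint): travel of the yellow key in m: 0 up, 0.006 fully down; it springs back when let go, and fully down takes 5 N
- mains_top (a point): red key (mains off), right in the row farther from the robot; not wanted now: centre of the key's top face, round, 24 mm across, 67 mm above the bench when up, pressed straight down. The keys stand on the flat top (45 mm above the bench) of the grey control box, 135 mm deep by 200 mm wide, 50 to 55 mm apart; axes as the box: x away from the robot side, y to its left, z up
- mains (a joint): travel of the red key in m: 0 up, 0.006 fully down; it springs back when let go, and fully down takes 5 N
- handle_grip (a point): middle of the hood's black bar handle: a straight round bar 12 mm thick with 120 mm clear between its legs, running along this point's y axis (parallel to the hinge), 42 mm above the hood's top, near its front edge; it turns with the hood (x axis towards the hinge, z axis away from the hood's top). Hood shut, the bar is 161 mm above the bench and level. The bar may turn between the fingers
- hood_hinge (a point): middle of the hood's hinge line, 74 mm above the bench, on the back edge of the chamber; fixed to the chamber: its y axis is the hinge line, its x axis points from the front of the chamber to the hinge, z up. With the hood shut the handle bar's middle is 290 mm in front of it (-x) and 87 mm above it. The chamber's grey base is 360 mm (x) by 310 mm (y) by 70 mm, with its middle 160 mm in front of the hinge; the shut hood is 316 x 270 x 45 mm
- hood (a joint): opening angle of the hinged clear hood in rad: 0 shut, grows as its front edge with the handle rises; clear acrylic with aluminium edges, 0.6 to 1 kg, no stay and almost no friction: let go, it falls shut
- pointer_tip (a point): tip of the hood's thin red pointer, which turns with the hood about the hinge line over the outer face of the white graduated quadrant on the chamber's side (farther from the robot), 138 mm from the hinge line; the pointer lies level, pointing to the front, when the hood is shut
- rider_mark (a point): the point on the same circle where the pointer's tip stands when it lines up with the black line of the orange rider (a 30 x 16 x 24 mm block clamped on the quadrant's rim)
- rider (a joint): angle of the orange rider on the quadrant in rad, on the same scale as hood: the pointer lines up with the rider when hood equals rider. It is clamped and differs from time to time (0.38 to 0.66)
- bench_brush: bystander: bench brush, wooden back and handle 275 long, black bristles, lies on the bench, 40 high (mm); origin at the middle of its underside
- magnifier: bystander: flat hand magnifier, black frame with blue handle, 145 x 55 x 12 (mm); origin at the middle of its underside (of the frame-handle joint)
- weight: bystander: polished steel paper weight with a knob, 60 diameter, 62 high (mm); origin at the middle of its underside
- paste_jar: bystander: small glass jar with white cap, 64 diameter, 75 high (mm); origin at the middle of its underside
- paper_roll: bystander: upright roll of pale paper on a core, 72 diameter, 170 high (mm); origin at the middle of its underside
- paste_brush: bystander: paste brush with handle, 200 long, lying flat (mm); origin at the middle of its underside

How it is judged:
On the way, in this order (a step that is already met when the one before it is completed fails the run):
1. blue key pressed fully down alone, hood shut (value of joint mist above 0.0045 m and value of joint hood below 0.05 rad and value of joint each of extract, light, heat, mains below 0.002 m), for 0.05 s.
2. then the green key alone, hood shut (value of joint extract above 0.0045 m and value of joint hood below 0.05 rad and value of joint each of mist, light, heat, mains below 0.002 m), for 0.05 s.
3. then the white key alone, hood shut (value of joint light above 0.0045 m and value of joint hood below 0.05 rad and value of joint each of mist, extract, heat, mains below 0.002 m), for 0.05 s.
4. hood raised to the rider and held by its handle (angle between the x axis of pointer_tip and the x axis of rider_mark, either way round below 0.06 rad and contact force between the fingers and hood_c0 above 1 N and value of joint hood below 0.9 rad and velocity of joint hood between -0.08 and 0.08 rad/s), for 0.3 s.
At the end, for the whole second after the job is handed in: The fingers hold the hood still (under 0.08 rad/s) by its handle (contact over 1 N), its pointer within 0.06 rad (about 3.4 degrees, 8 mm at the pointer's tip) of the rider, and all keys are up (all of step 4 and value of joint each of mist, extract, light, heat, mains below 0.002 m); the arm keeps its last pose, push and grip.
It fails at once if the red or the yellow key is pressed (value of joint any of mains, heat above 0.003 m).
It fails at once if two keys are down together (value of joint each of mist, extract above 0.003 m or value of joint each of mist, light above 0.003 m or value of joint each of extract, light above 0.003 m).
It fails at once if the hood is flung: wide open (over 0.95 rad) or faster than 1.5 rad/s either way (value of joint hood above 0.95 rad or velocity of joint hood above 1.5 rad/s or velocity of joint hood below -1.5 rad/s).
It fails at once if the rider is pushed from its setting (over 5 mm) (distance of rider_mark from where it was at the start of the episode above 0.005 m).
It fails at once if a bystander is moved more than 30 mm (distance of any of bench_brush, magnifier, weight, paste_jar, paper_roll, paste_brush from where it was at the start of the episode above 0.03 m).
It also fails if it takes over 54 s, if anything falls off the work surface, if the arm or the gripper's body presses on something with over 40 N, if the wrist force passes 120 N, or if a joint passes its speed limit or range.

## Robot

A 6-joint arm with a two-finger parallel gripper is mounted at the origin on the work surface. World frame = base frame: x ahead of the robot, y to its left, z up, the work surface at z = 0. Lengths are in m, angles in rad, forces in N, time in s.
With the tool pointing down it reaches from about 0.35 to 0.875 m from the base axis. Payload 4.2 kg.
Tool frame: the origin (TCP) lies midway between the tips of the shut fingers; the grasp point (between the pads) lies 19 mm behind it; z points along the fingers, y is the direction in which the jaws open and shut (so a half turn about z gives the same grasp; the last joint's range is limited). The gripper opens to 85 mm and grips with 20 to 120 N. Pads are 22 mm wide; open, the fingers measure 114 mm over their backs; the gripper's body (76 mm by 85 mm) begins 54 mm behind the grasp point. The pads swing forward as they close: fully open they stand 13 mm farther back than shut.
Start: joints at [1.476, 0.385, 0.008, 0, -1.194, -0.259], TCP at [0.217, 0.586, 0.231] pointing down, gripper open.
Joint ranges: [-3.14, 3.14], [-1.21, 2.06], [-1.07, 1.41], [-3.16, 2.05], [-2.99, -0.16], [-3.1, 3.1]. Speed limits (rad/s): [2.79, 2.79, 3.14, 3.14, 3.14, 3.14].

## Interface

Orientations are given as a 3x3 rotation matrix whose columns are the frame's x, y, z axes.
In Python, from plant import robot gives the robot as it stands.
- The arm moves only by the tool play_rows, never from a script. Its argument "series" is a list of rows, each an object of numbers: "hand": the finger opening in mm, from 0 to 85.4; "dx", "dy", "dz": the shift along the world's x, y, z in mm; "ax", "ay", "az": the turn, a rotation vector about the world's x, y, z in degrees. A call has 1 to 20 rows; each row is the pose to reach, as a shift and turn from the pose commanded when the call began; what a row does not reach only later rows make up. A row lasts 1/10 s, in which the tool goes at most 50 mm and 8.59 degrees, less where a joint would pass 70% of its speed; a pose out of reach is approached as far as the arm can. A call with a gripper value outside its range is refused whole. The fingers move at their own pace and stop on an object; "grip_force" is the grip in N (left out, the last holds). Time passes only in rows, so rows that repeat a pose let the fingers close. It gives the time, the measured TCP pose, the force and the opening at its end, in the units of the state.
- robot.get_obs(): the state, without advancing time (a new reading comes with each control period).
- robot.camera(name): name is "side" or "top"; returns a dict with "frame" (480x640x3 uint8, blue, green, red), "mtx" (3x3 intrinsics, pixels), "extrinsics" (4x4, takes a point from camera to world coordinates). Camera axes: x right, y up, looking along -z (the intrinsics and any distortion apply to the point x, -y, -z); pixel columns grow to the right and rows downward; lengths in m; the calibration is good to about 2 mm. A picture is of the moment at which its call begins. There is no depth.
- robot.finish_job(): hands the job in, once; it reports no verdict.
The state is a dict: "time": time; "q": joint angles; "joint_vel": joint speeds; "effort": joint torques, N m; "tcp_pos": TCP position; "tcp_rot": TCP orientation; "force": force on the tool from outside, world axes, zero at the start; "ft_torque": the same for the moment, N m; "width": finger opening in m.
Only numpy, scipy, OpenCV 4.12 (cv2) and the standard library are available. Lean on these libraries where they do the work, as an engineer would, in place of code of your own. Each camera call takes 0.05 s, during which the arm holds its last target.

## Working session

There is one attempt and no reset: what is moved stays moved. The work goes in short steps, Python scripts to look and compute and a tool call to move; the robot and the scene stay as the last step left them, time stands still between calls to the robot, and variables do not carry over. Pictures are saved under pics/ and viewed, and the job is handed in when it is done.

Besides the shell and the picture viewer there is one more tool, called as name(argument=value, ...), one argument or row to a line, values as JSON. play_rows: Moves the arm, as the interface text tells. Its arguments: {"type":"object","properties":{"series":{"type":"array"},"grip_force":{"type":"number"}},"required":["series"]}

```bash
ls; mkdir -p pics
python3 - <<'E'
from plant import robot
import cv2,numpy as np
o=robot.get_obs();print(o)
for n in ("side","top"):
    c=robot.camera(n);cv2.imwrite(f"pics/{n}0.png",c["frame"]);np.savez(f"{n}.npz",**c);print(c["mtx"],c["extrinsics"],[k for k in c])
E
```

```text
pics
{'time': 0.0, 'q': array([ 1.47558729e+00,  3.85570683e-01,  6.61515242e-03, -5.02297150e-04,
       -1.19399547e+00, -2.58587059e-01]), 'joint_vel': array([ 1.46039281e-04,  1.20900039e-03, -1.65228600e-03, -8.86944627e-04,
        4.24392166e-05,  1.34702993e-03]), 'effort': array([ 2.91123879e-04, -3.92287660e+01,  1.88403583e+01,  4.18617949e+00,
       -4.66548168e-03,  2.44851073e-06]), 'tcp_pos': array([0.21632445, 0.58574278, 0.23020839]), 'tcp_rot': array([[ 9.38000087e-01, -3.46634373e-01, -6.69774172e-04],
       [-3.46635006e-01, -9.37997740e-01, -2.10046835e-03],
       [ 9.98478709e-05,  2.20240667e-03, -9.99997570e-01]]), 'force': array([ 0.29084405,  0.61158691, -0.01702778]), 'ft_torque': array([ 0.00078394, -0.03716028, -0.00994214]), 'width': 0.0857380189872519}
[[483.23452346   0.         317.62149236]
 [  0.         483.23452346 237.94505881]
 [  0.           0.           1.        ]] [[ 0.93861135  0.26875895 -0.21628076  0.27668176]
 [-0.34457802  0.70027186 -0.62520822 -0.83392788]
 [-0.01657497  0.66135312  0.74989154  1.07530066]
 [ 0.          0.          0.          1.        ]] ['frame', 'mtx', 'extrinsics']
[[489.97784824   0.         313.6987754 ]
 [  0.         489.97784824 245.54818814]
 [  0.           0.           1.        ]] [[-0.0172561   0.98921464 -0.14545314  0.35274741]
 [-0.99969577 -0.01450573  0.01994849 -0.01563501]
 [ 0.01762343  0.14575313  0.98916401  1.41725824]
 [ 0.          0.          0.          1.        ]] ['frame', 'mtx', 'extrinsics']
```

View pics/side0.png

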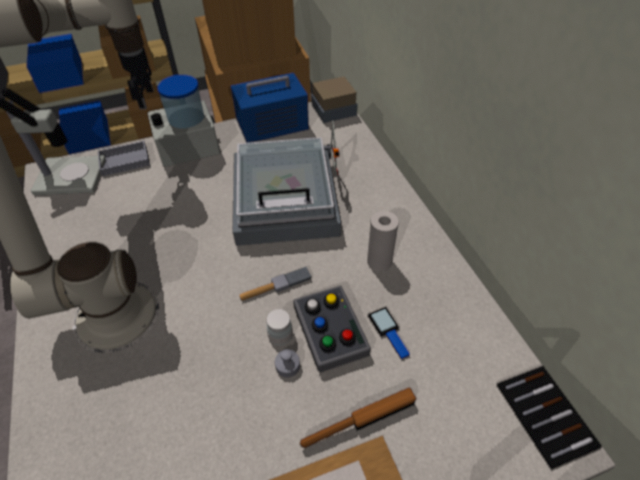

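View pics/top0.png

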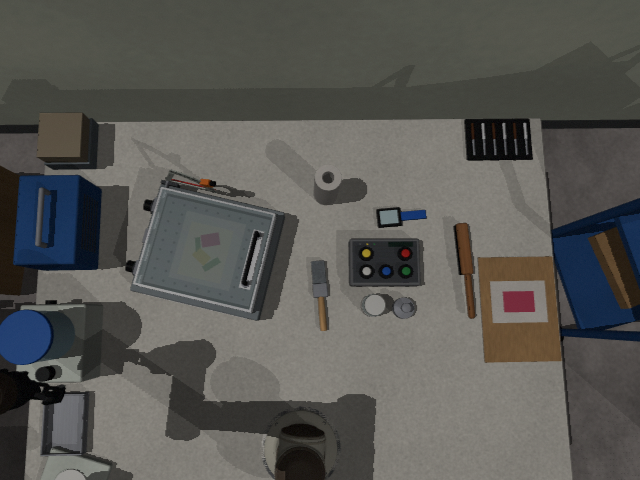

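```bash
cat > h.py <<'E'
import numpy as np,cv2
def load(n): return np.load(f"{n}.npz")
def ray(c,uv):
    m=c["mtx"];E=c["extrinsics"]
    d=np.array([(uv[0]-m[0,2])/m[0,0],-(uv[1]-m[1,2])/m[1,1],-1.])
    return E[:3,3],E[:3,:3]@d
def atz(c,uv,z):
    p,d=ray(c,uv);return p+d*(z-p[2])/d[2]
def proj(c,P):
    E=c["extrinsics"];m=c["mtx"];q=E[:3,:3].T@(np.asarray(P)-E[:3,3]);return np.array([m[0,0]*q[0]/-q[2]+m[0,2],m[1,1]*-q[1]/-q[2]+m[1,2]])
def tri(cs,uvs):
    A=0;b=0
    for c,uv in zip(cs,uvs):
        p,d=ray(c,uv);d=d/np.linalg.norm(d);M=np.eye(3)-np.outer(d,d);A=A+M;b=b+M@p
    return np.linalg.solve(A,b)
E
python3 - <<'E'
from h import *
t=load("top");s=load("side")
def crop(c,x,y,w,h,k,n): cv2.imwrite(n,cv2.resize(c["frame"][y:y+h,x:x+w],None,fx=k,fy=k,interpolation=cv2.INTER_CUBIC))
crop(t,335,225,110,100,7,"pics/tbox.png")
crop(s,260,270,130,110,6,"pics/sbox.png")
crop(t,120,160,180,170,3.5,"pics/thood.png") if 0 else crop(t,120,160,180,170,3,"pics/thood.png")
crop(s,220,110,150,140,4,"pics/shood.png")
R={"blue":((100,130),120),"green":((45,80),100),"yellow":((22,34),120),"red":((0,6),120)}
for n,c,roi in (("top",t,(345,235,85,55)),("side",s,(290,285,85,85))):
    x,y,w,h=roi;f=c["frame"][y:y+h,x:x+w];H=cv2.cvtColor(f,cv2.COLOR_BGR2HSV)
    for k,((a,b),S) in R.items():
        m=cv2.inRange(H,(a,S,60),(b,255,255));ys,xs=np.nonzero(m)
        if len(xs):
            uv=(xs.mean()+x,ys.mean()+y);print(n,k,len(xs),np.round(uv,1),atz(c,uv,.065).round(4))
    m=cv2.inRange(H,(0,0,150),(180,60,255));nn,l,st,ce=cv2.connectedComponentsWithStats(m)
    for i in range(1,nn):
        if st[i,4]>15: uv=ce[i]+[x,y];print(n,"white",st[i,4],uv,atz(c,uv,.065).round(4))
E
```

```text
top blue 56 [386.  270.5] [ 0.4786 -0.2425  0.065 ]
top green 50 [404.3 269.5] [ 0.4806 -0.2937  0.065 ]
top yellow 64 [366. 252.] [ 0.5311 -0.1884  0.065 ]
top red 53 [405.2 252.7] [ 0.5276 -0.2982  0.065 ]
side blue 89 [319.1 321.4] [ 0.4787 -0.2456  0.065 ]
side green 83 [327.5 338.7] [ 0.4807 -0.2967  0.065 ]
side yellow 101 [331.4 298. ] [ 0.5311 -0.1927  0.065 ]
side red 91 [346.9 334.2] [ 0.5281 -0.3019  0.065 ]
side white 212 [304.97641509 289.97641509] [ 0.4771 -0.146   0.065 ]
side white 538 [365.15241636 298.67843866] [ 0.6093 -0.2247  0.065 ]
side white 39 [311.64102564 303.07692308] [ 0.4796 -0.1895  0.065 ]
side white 60 [299.08333333 333.41666667] [ 0.4227 -0.2598  0.065 ]
side white 174 [307.44252874 359.92528736] [ 0.4185 -0.3316  0.065 ]
side white 35 [373.25714286 352.25714286] [ 0.5668 -0.3669  0.065 ]
side white 23 [370.86956522 368.04347826] [ 0.5455 -0.4007  0.065 ]
```

View pics/tbox.png

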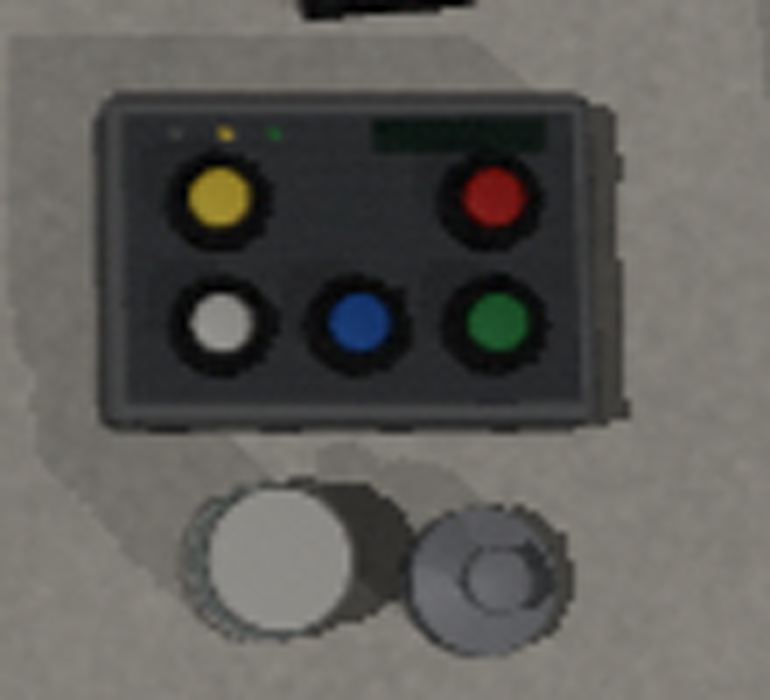

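View pics/sbox.png

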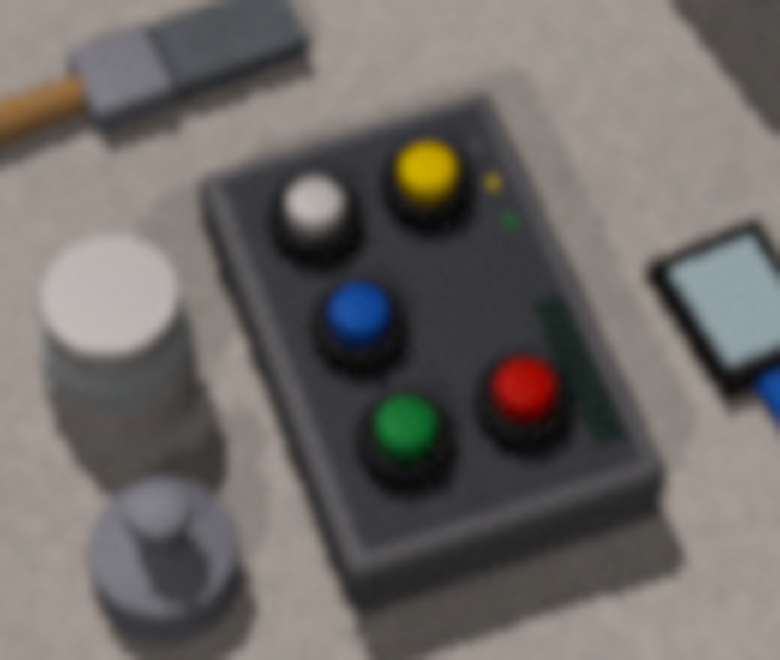

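View pics/thood.png

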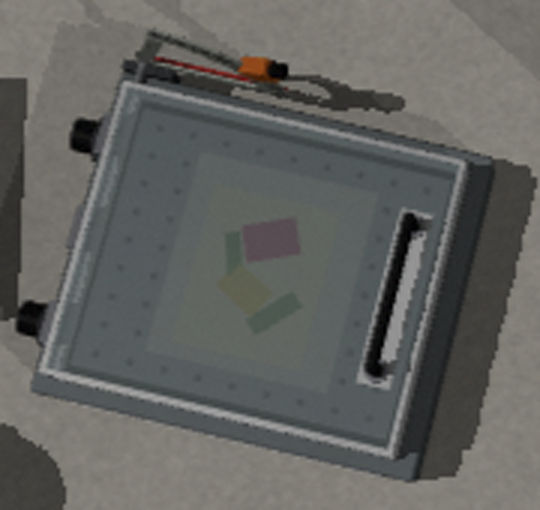

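View pics/shood.png

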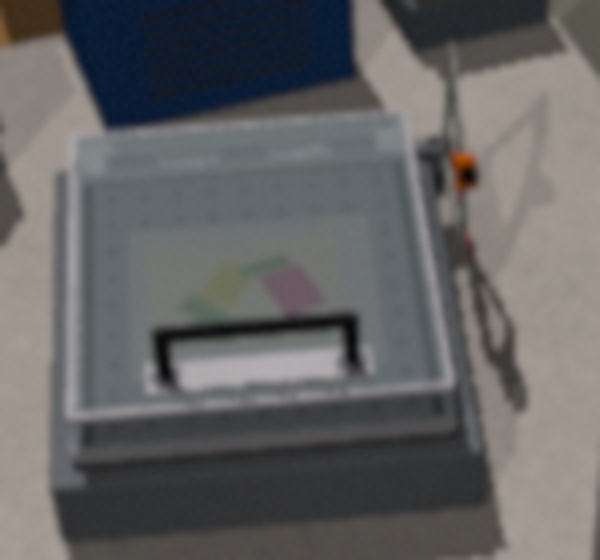

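Run:
```python
from h import *
t=load("top");s=load("side")
print("white",atz(t,(366.6,271),.067),atz(s,(312.3,303.3),.065))
T=[(335+358/7,225+321/7),(335+498/7,225+321/7),(335+221/7,225+322/7)]
for a in T: print(atz(t,np.array(a),.067))
print("mean offsets")
hb=[((256.3,235),(309,190)),((244.7,282.7),(259.5,193))]
for a,b in hb: print("handle",tri((t,s),(a,b)),atz(t,a,.164),atz(s,b,.164))
for n,c,(x,y,w,h) in (("top",t,(180,170,60,30)),("side",s,(320,135,30,40))):
    f=c["frame"][y:y+h,x:x+w];H=cv2.cvtColor(f,cv2.COLOR_BGR2HSV)
    for k,lo,hi in (("orange",(4,150,100),(20,255,255)),("red",(0,80,60),(3,255,255)),("red2",(170,80,60),(180,255,255))):
        ys,xs=np.nonzero(cv2.inRange(H,lo,hi))
        if len(xs): print(n,k,len(xs),xs.mean()+x,ys.mean()+y,xs.min()+x,xs.max()+x,ys.min()+y,ys.max()+y)
x=cv2.resize(s["frame"][130:200,310:370],None,fx=9,fy=8,interpolation=cv2.INTER_CUBIC);cv2.imwrite("pics/sq.png",x)
x=cv2.resize(t["frame"][165:205,150:265],None,fx=6.9,fy=6.9,interpolation=cv2.INTER_CUBIC);cv2.imwrite("pics/tq.png",x)
```

```text
white [ 0.47789534 -0.18818326  0.067     ] [ 0.48086759 -0.19066269  0.065     ]
[ 0.47744607 -0.24247755  0.067     ]
[ 0.47657895 -0.298108    0.067     ]
[ 0.47789657 -0.18810396  0.067     ]
mean offsets
handle [0.57407993 0.10694055 0.15714822] [0.56680952 0.10720504 0.164     ] [0.57806033 0.09983142 0.164     ]
handle [0.44532199 0.13643445 0.16522405] [0.44383602 0.13676213 0.164     ] [0.44713627 0.13764647 0.164     ]
top orange 47 204.17021276595744 181.38297872340425 199 208 179 184
top red 35 191.97142857142856 183.77142857142857 180 215 181 189
side orange 13 334.84615384615387 150.15384615384616 333 337 149 155
```

View pics/sq.png

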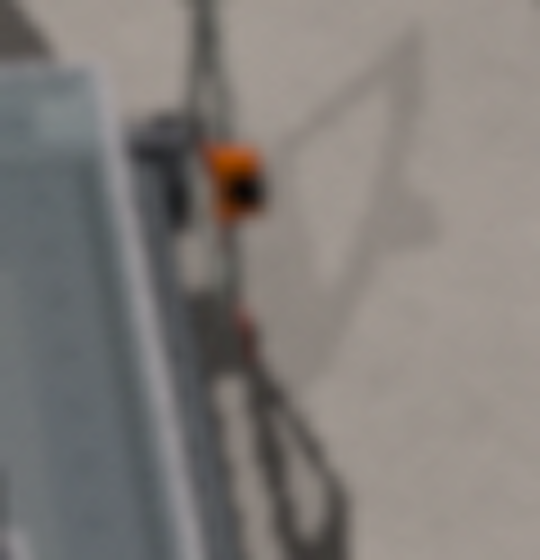

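View pics/tq.png

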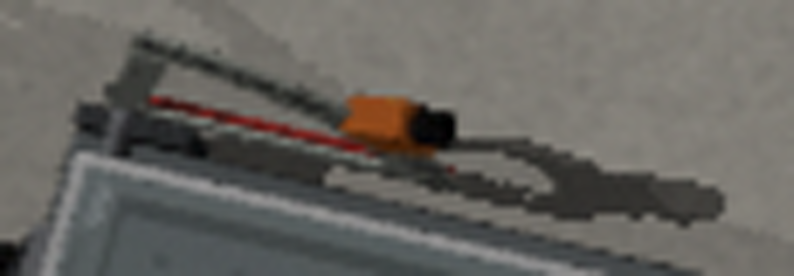

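play_rows(
  series=[
    {"hand":0,"dx":262,"dy":-830,"dz":0},
    {"hand":0,"dx":262,"dy":-830,"dz":0},
    {"hand":0,"dx":262,"dy":-830,"dz":0},
    {"hand":0,"dx":262,"dy":-830,"dz":0},
    {"hand":0,"dx":262,"dy":-830,"dz":0},
    {"hand":0,"dx":262,"dy":-830,"dz":0},
    {"hand":0,"dx":262,"dy":-830,"dz":0},
    {"hand":0,"dx":262,"dy":-830,"dz":0},
    {"hand":0,"dx":262,"dy":-830,"dz":0},
    {"hand":0,"dx":262,"dy":-830,"dz":0},
    {"hand":0,"dx":262,"dy":-830,"dz":0},
    {"hand":0,"dx":262,"dy":-830,"dz":0},
    {"hand":0,"dx":262,"dy":-830,"dz":0},
    {"hand":0,"dx":262,"dy":-830,"dz":0},
    {"hand":0,"dx":262,"dy":-830,"dz":0},
    {"hand":0,"dx":262,"dy":-830,"dz":0},
    {"hand":0,"dx":262,"dy":-830,"dz":0},
    {"hand":0,"dx":262,"dy":-830,"dz":0},
    {"hand":0,"dx":262,"dy":-830,"dz":-20},
    {"hand":0,"dx":262,"dy":-830,"dz":-20},
  ],
  grip_force=40,
)

```text
$.series[0]: bad value
```

play_rows(
  series=[
    {"hand":0,"dx":15,"dy":-48,"dz":0,"ax":0,"ay":0,"az":0},
  ],
  grip_force=40,
)

```text
time: 0.2
tcp_pos: [0.2305, 0.5414, 0.229]
tcp_rot: [[0.939, -0.343, 0.0], [-0.343, -0.939, -0.001], [0.0, 0.001, -1.0]]
force: [0.7, -1.4, -0.2]
width: 0.0732
```

play_rows(
  series=[
    {"hand":0,"dx":246,"dy":-782,"dz":0,"ax":0,"ay":0,"az":0},
    {"hand":0,"dx":246,"dy":-782,"dz":0,"ax":0,"ay":0,"az":0},
    {"hand":0,"dx":246,"dy":-782,"dz":0,"ax":0,"ay":0,"az":0},
    {"hand":0,"dx":246,"dy":-782,"dz":0,"ax":0,"ay":0,"az":0},
    {"hand":0,"dx":246,"dy":-782,"dz":0,"ax":0,"ay":0,"az":0},
    {"hand":0,"dx":246,"dy":-782,"dz":0,"ax":0,"ay":0,"az":0},
    {"hand":0,"dx":246,"dy":-782,"dz":0,"ax":0,"ay":0,"az":0},
    {"hand":0,"dx":246,"dy":-782,"dz":0,"ax":0,"ay":0,"az":0},
    {"hand":0,"dx":246,"dy":-782,"dz":0,"ax":0,"ay":0,"az":0},
    {"hand":0,"dx":246,"dy":-782,"dz":0,"ax":0,"ay":0,"az":0},
    {"hand":0,"dx":246,"dy":-782,"dz":0,"ax":0,"ay":0,"az":0},
    {"hand":0,"dx":246,"dy":-782,"dz":0,"ax":0,"ay":0,"az":0},
    {"hand":0,"dx":246,"dy":-782,"dz":0,"ax":0,"ay":0,"az":0},
    {"hand":0,"dx":246,"dy":-782,"dz":0,"ax":0,"ay":0,"az":0},
    {"hand":0,"dx":246,"dy":-782,"dz":0,"ax":0,"ay":0,"az":0},
    {"hand":0,"dx":246,"dy":-782,"dz":0,"ax":0,"ay":0,"az":0},
    {"hand":0,"dx":246,"dy":-782,"dz":0,"ax":0,"ay":0,"az":0},
    {"hand":0,"dx":246,"dy":-782,"dz":0,"ax":0,"ay":0,"az":0},
    {"hand":0,"dx":246,"dy":-782,"dz":-40,"ax":0,"ay":0,"az":0},
    {"hand":0,"dx":246,"dy":-782,"dz":-80,"ax":0,"ay":0,"az":0},
  ],
)

```text
time: 2.2
tcp_pos: [0.4777, -0.2429, 0.1513]
tcp_rot: [[0.938, -0.347, 0.003], [-0.347, -0.938, -0.0], [0.003, -0.001, -1.0]]
force: [-0.3, -0.2, -0.7]
width: 0.0004
```

play_rows(
  series=[
    {"hand":0,"dx":0,"dy":-1,"dz":-40,"ax":0,"ay":0,"az":0},
    {"hand":0,"dx":0,"dy":-1,"dz":-70,"ax":0,"ay":0,"az":0},
    {"hand":0,"dx":0,"dy":-1,"dz":-80,"ax":0,"ay":0,"az":0},
    {"hand":0,"dx":0,"dy":-1,"dz":-85,"ax":0,"ay":0,"az":0},
    {"hand":0,"dx":0,"dy":-1,"dz":-89,"ax":0,"ay":0,"az":0},
    {"hand":0,"dx":0,"dy":-1,"dz":-90,"ax":0,"ay":0,"az":0},
    {"hand":0,"dx":0,"dy":-1,"dz":-90,"ax":0,"ay":0,"az":0},
  ],
)

```text
time: 2.9
tcp_pos: [0.4778, -0.2443, 0.0626]
tcp_rot: [[0.938, -0.346, 0.002], [-0.346, -0.938, -0.0], [0.002, -0.0, -1.0]]
force: [-1.6, 2.9, 3.1]
width: 0.0002
```

Run:
```python
from plant import robot
from h import *
o=robot.get_obs();print(o["tcp_pos"],o["force"])
c=robot.camera("side");cv2.imwrite("pics/p1.png",cv2.resize(c["frame"][250:380,240:400],None,fx=4,fy=4,interpolation=cv2.INTER_CUBIC))
```

```text
[ 0.4778192  -0.24429099  0.06261313] [-1.63538926  2.90651207  3.11398787]
```

View pics/p1.png

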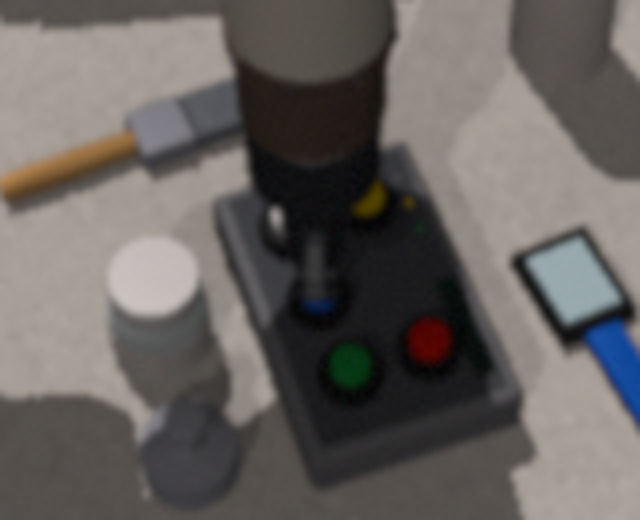

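The picture shows the finger on the blue key (crop 318,300). The key is about 4.4 mm down, so I'll press it a little further and then lift.

play_rows(
  series=[
    {"hand":0,"dx":0,"dy":0,"dz":-3,"ax":0,"ay":0,"az":0},
    {"hand":0,"dx":0,"dy":0,"dz":-6,"ax":0,"ay":0,"az":0},
    {"hand":0,"dx":0,"dy":0,"dz":-6,"ax":0,"ay":0,"az":0},
    {"hand":0,"dx":0,"dy":0,"dz":-6,"ax":0,"ay":0,"az":0},
  ],
)

```text
time: 3.35
tcp_pos: [0.4782, -0.2446, 0.0606]
tcp_rot: [[0.939, -0.345, 0.003], [-0.345, -0.939, -0.002], [0.003, 0.001, -1.0]]
force: [-9.4, 8.3, 31.6]
width: 0.0002
```

play_rows(
  series=[
    {"hand":0,"dx":0,"dy":0,"dz":20,"ax":0,"ay":0,"az":0},
    {"hand":0,"dx":0,"dy":0,"dz":50,"ax":0,"ay":0,"az":0},
    {"hand":0,"dx":0,"dy":-52,"dz":50,"ax":0,"ay":0,"az":0},
    {"hand":0,"dx":0,"dy":-52,"dz":50,"ax":0,"ay":0,"az":0},
    {"hand":0,"dx":0,"dy":-52,"dz":40,"ax":0,"ay":0,"az":0},
    {"hand":0,"dx":0,"dy":-52,"dz":20,"ax":0,"ay":0,"az":0},
    {"hand":0,"dx":0,"dy":-52,"dz":10,"ax":0,"ay":0,"az":0},
    {"hand":0,"dx":0,"dy":-52,"dz":5,"ax":0,"ay":0,"az":0},
    {"hand":0,"dx":0,"dy":-52,"dz":1,"ax":0,"ay":0,"az":0},
    {"hand":0,"dx":0,"dy":-52,"dz":1,"ax":0,"ay":0,"az":0},
    {"hand":0,"dx":0,"dy":-52,"dz":1,"ax":0,"ay":0,"az":0},
  ],
)

```text
time: 4.45
tcp_pos: [0.4765, -0.2956, 0.0607]
tcp_rot: [[0.939, -0.344, -0.002], [-0.344, -0.939, -0.001], [-0.002, 0.001, -1.0]]
force: [-9.0, 7.9, 30.1]
width: -0.0001
```

Run:
```python
from plant import robot
from h import *
c=robot.camera("side");cv2.imwrite("pics/p2.png",cv2.resize(c["frame"][250:380,240:400],None,fx=4,fy=4,interpolation=cv2.INTER_CUBIC))
```

```text
(no output)
```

View pics/p2.png

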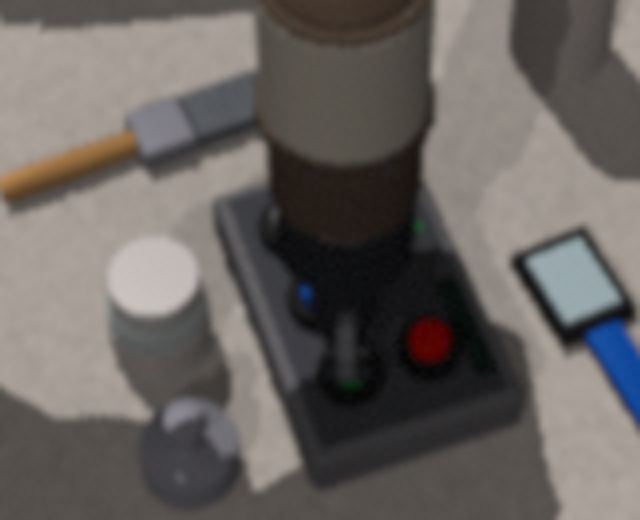

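The finger is on the green key (crop 348,385), bottomed at 0.0607 m with 30 N. The white key is next.

play_rows(
  series=[
    {"hand":0,"dx":0,"dy":0,"dz":20,"ax":0,"ay":0,"az":0},
    {"hand":0,"dx":0,"dy":0,"dz":50,"ax":0,"ay":0,"az":0},
    {"hand":0,"dx":1,"dy":45,"dz":60,"ax":0,"ay":0,"az":0},
    {"hand":0,"dx":1,"dy":90,"dz":60,"ax":0,"ay":0,"az":0},
    {"hand":0,"dx":1,"dy":107,"dz":50,"ax":0,"ay":0,"az":0},
    {"hand":0,"dx":1,"dy":107,"dz":40,"ax":0,"ay":0,"az":0},
    {"hand":0,"dx":1,"dy":107,"dz":20,"ax":0,"ay":0,"az":0},
    {"hand":0,"dx":1,"dy":107,"dz":10,"ax":0,"ay":0,"az":0},
    {"hand":0,"dx":1,"dy":107,"dz":5,"ax":0,"ay":0,"az":0},
    {"hand":0,"dx":1,"dy":107,"dz":0,"ax":0,"ay":0,"az":0},
    {"hand":0,"dx":1,"dy":107,"dz":0,"ax":0,"ay":0,"az":0},
    {"hand":0,"dx":1,"dy":107,"dz":0,"ax":0,"ay":0,"az":0},
  ],
)

```text
time: 5.7
tcp_pos: [0.4778, -0.1895, 0.0606]
tcp_rot: [[0.938, -0.345, -0.001], [-0.345, -0.938, -0.001], [-0.001, 0.001, -1.0]]
force: [-10.4, 8.9, 33.4]
width: -0.0002
```

Run:
```python
from plant import robot
from h import *
c=robot.camera("side");cv2.imwrite("pics/p3.png",cv2.resize(c["frame"][250:380,240:400],None,fx=4,fy=4,interpolation=cv2.INTER_CUBIC))
```

```text
(no output)
```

View pics/p3.png

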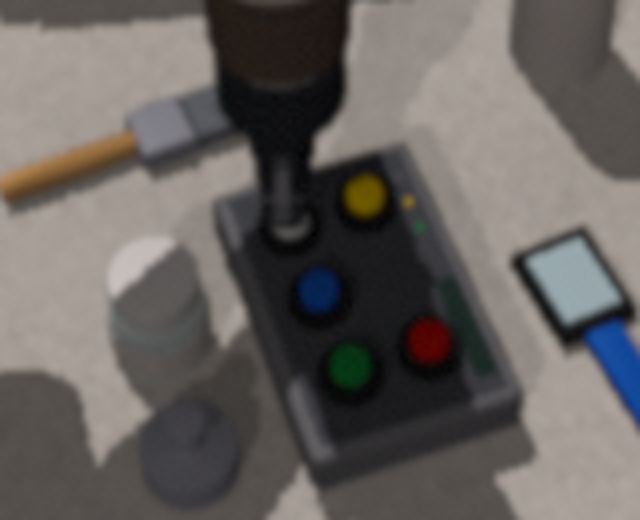

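The finger is on the white key (crop 290,225), bottomed at 0.0606 m with 33 N, and the other keys are up. Now I'll lift the finger and fit the chamber pose.

Run:
```python
from h import *
from scipy.optimize import least_squares
t=load("top");s=load("side")
def W(p,L):
    c,sn=np.cos(p[2]),np.sin(p[2]);return np.array([p[0]+c*L[0]-sn*L[1],p[1]+sn*L[0]+c*L[1],0.074+L[2]])
# frame: x toward hinge (~+y), y = left of that (toward robot side, -x)
obs=[(t,(-.29,-.06,.087),(256.3,235)),(t,(-.29,.06,.087),(244.7,282.7)),
(s,(-.29,-.06,.087),(308,190.5)),(s,(-.29,.06,.087),(261,192.5)),
(t,(-.34,-.155,-.074),(284,212.7)),(t,(-.34,.155,-.074),(257.7,320)),
(s,(-.34,.155,-.004),(233.7,232.5)),(s,(-.34,-.155,-.004),(342,228))]
f=lambda p:np.concatenate([proj(c,W(p,L))-u for c,L,u in obs])
r=least_squares(f,[.57,.4,1.8],loss="soft_l1");p=r.x
print(p,np.degrees(p[2]));print(f(p).reshape(-1,2).round(1))
print("bar mid",W(p,(-.29,0,.087)))
ends=[W(p,(-.29,y,.087)) for y in(-.06,.06)];print(ends)
np.save("chamber.npy",p)
for n,c in(("t",t),("s",s)):
    im=c["frame"].copy()
    k=4;im=cv2.resize(im,None,fx=k,fy=k,interpolation=cv2.INTER_CUBIC)
    P=lambda L:tuple(int(v) for v in (proj(c,W(p,L))+.5)*k)
    cv2.line(im,P((-.29,-.06,.087)),P((-.29,.06,.087)),(0,0,255),1)
    for z in(-.074,-.004):
        q=[(-.34,-.155,z),(-.34,.155,z),(.02,.155,z),(.02,-.155,z)]
        for i in range(4): cv2.line(im,P(q[i]),P(q[(i+1)%4]),(0,255,0),1)
    # quadrant arc, pointer radius
    for yq in(-.165,-.18,-.195):
        for a in np.arange(0,.9,.1): cv2.circle(im,P((-.138*np.cos(a),yq,.138*np.sin(a))),2,(255,0,255) if yq==-.18 else (255,255,0),-1)
    x,y=((120,160) if n=="t" else (220,110));cv2.imwrite(f"pics/fit{n}.png",im[y*k:(y+150)*k,x*k:(x+180)*k])
```

```text
[0.58363948 0.40352972 1.32106671] 75.6915469920303
[[-0.1 -1.1]
 [-0.1 -3.8]
 [-2.6 -0.8]
 [ 1.   0.8]
 [ 2.   3.5]
 [ 2.4 -0.3]
 [-1.7 -0.7]
 [-0.8 -5.6]]
bar mid [0.51196831 0.12252573 0.161     ]
[array([0.57010706, 0.10769721, 0.161     ]), array([0.45382955, 0.13735425, 0.161     ])]
```

View pics/fitt.png

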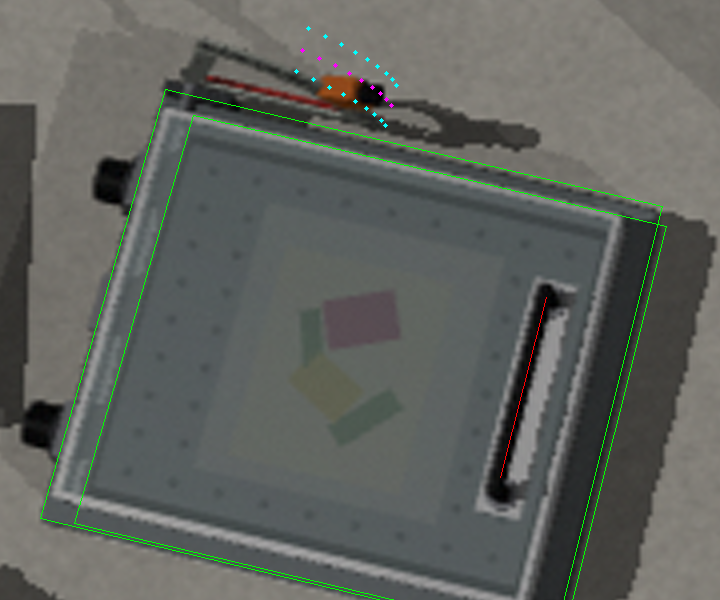

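View pics/fits.png

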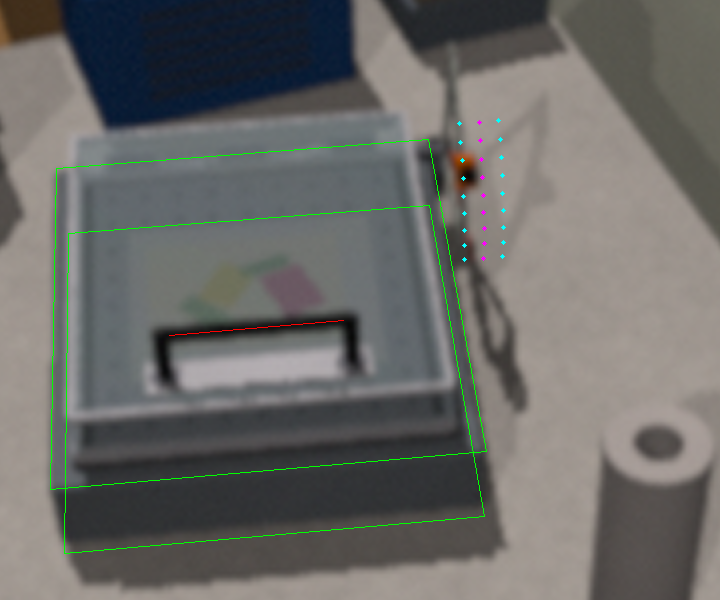

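play_rows(
  series=[
    {"hand":0,"dx":0,"dy":0,"dz":45,"ax":0,"ay":0,"az":0},
    {"hand":0,"dx":0,"dy":0,"dz":90,"ax":0,"ay":0,"az":0},
    {"hand":70,"dx":0,"dy":30,"dz":130,"ax":0,"ay":0,"az":0},
    {"hand":70,"dx":6,"dy":65,"dz":165,"ax":0,"ay":0,"az":2},
    {"hand":70,"dx":12,"dy":110,"dz":185,"ax":0,"ay":0,"az":4},
    {"hand":70,"dx":18,"dy":155,"dz":190,"ax":0,"ay":0,"az":5},
    {"hand":70,"dx":24,"dy":200,"dz":190,"ax":0,"ay":0,"az":6.7},
    {"hand":70,"dx":30,"dy":245,"dz":190,"ax":0,"ay":0,"az":6.7},
    {"hand":70,"dx":34,"dy":290,"dz":190,"ax":0,"ay":0,"az":6.7},
    {"hand":70,"dx":34,"dy":312,"dz":190,"ax":0,"ay":0,"az":6.7},
    {"hand":70,"dx":34,"dy":312,"dz":180,"ax":0,"ay":0,"az":6.7},
    {"hand":70,"dx":34,"dy":312,"dz":170,"ax":0,"ay":0,"az":6.7},
    {"hand":70,"dx":34,"dy":312,"dz":160,"ax":0,"ay":0,"az":6.7},
  ],
)

```text
time: 7.05
tcp_pos: [0.5121, 0.1214, 0.2151]
tcp_rot: [[0.972, -0.236, -0.001], [-0.236, -0.972, -0.001], [-0.001, 0.001, -1.0]]
force: [0.1, -0.3, 0.1]
width: 0.0701
```

Run:
```python
from plant import robot
from h import *
print(robot.get_obs()["tcp_pos"])
c=robot.camera("side");cv2.imwrite("pics/g1s.png",cv2.resize(c["frame"][110:250,220:370],None,fx=4,fy=4,interpolation=cv2.INTER_CUBIC))
c=robot.camera("top");cv2.imwrite("pics/g1t.png",cv2.resize(c["frame"][160:310,120:300],None,fx=4,fy=4,interpolation=cv2.INTER_CUBIC))
```

```text
[0.51209606 0.12136453 0.21511468]
```

View pics/g1s.png

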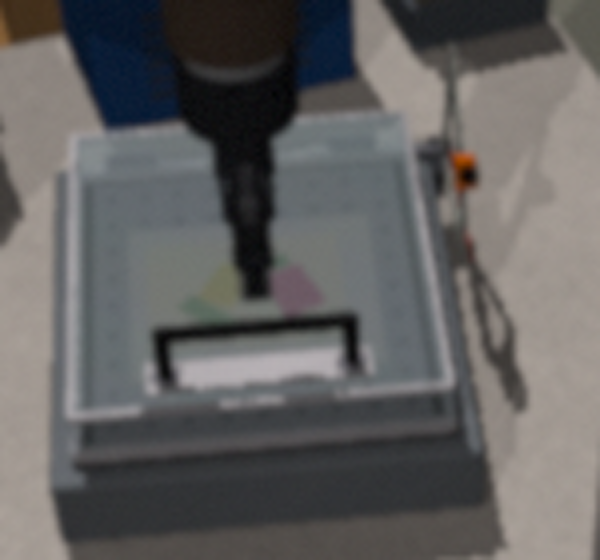

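View pics/g1t.png

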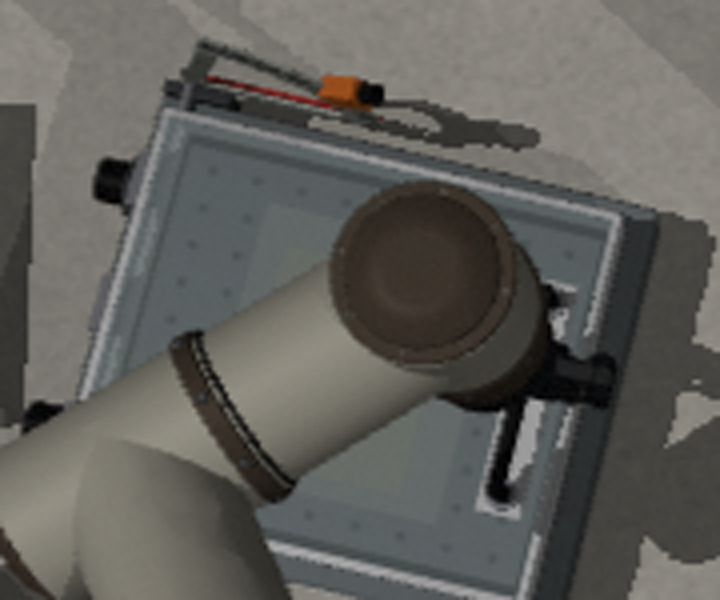

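The open jaws stand over the middle of the bar (side crop 257,295; bar at row 328). I'll descend and grip.

play_rows(
  series=[
    {"hand":70,"dx":0,"dy":0,"dz":-25,"ax":0,"ay":0,"az":0},
    {"hand":70,"dx":0,"dy":0,"dz":-50,"ax":0,"ay":0,"az":0},
    {"hand":70,"dx":0,"dy":0,"dz":-71,"ax":0,"ay":0,"az":0},
    {"hand":70,"dx":0,"dy":0,"dz":-71,"ax":0,"ay":0,"az":0},
    {"hand":5,"dx":0,"dy":0,"dz":-71,"ax":0,"ay":0,"az":0},
    {"hand":5,"dx":0,"dy":0,"dz":-71,"ax":0,"ay":0,"az":0},
    {"hand":5,"dx":0,"dy":0,"dz":-71,"ax":0,"ay":0,"az":0},
    {"hand":5,"dx":0,"dy":0,"dz":-71,"ax":0,"ay":0,"az":0},
    {"hand":5,"dx":0,"dy":0,"dz":-71,"ax":0,"ay":0,"az":0},
    {"hand":5,"dx":0,"dy":0,"dz":-71,"ax":0,"ay":0,"az":0},
  ],
  grip_force=70,
)

```text
time: 8.15
tcp_pos: [0.5128, 0.1224, 0.1465]
tcp_rot: [[0.972, -0.234, 0.001], [-0.234, -0.972, -0.0], [0.001, -0.0, -1.0]]
force: [-0.5, -2.8, 5.6]
width: 0.0096
```

Run:
```python
from plant import robot
from h import *
print(robot.get_obs()["tcp_pos"])
c=robot.camera("side");cv2.imwrite("pics/g2s.png",cv2.resize(c["frame"][110:250,220:370],None,fx=4,fy=4,interpolation=cv2.INTER_CUBIC))
```

```text
[0.51281343 0.12238278 0.14651248]
```

View pics/g2s.png

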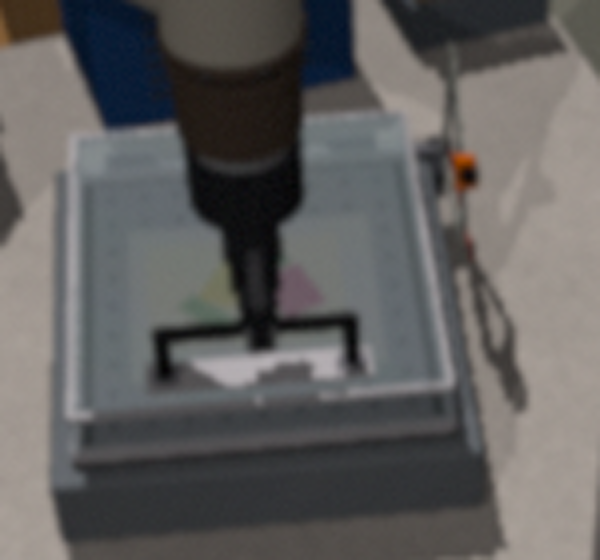

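Run:
```python
from h import *
t=load("top");s=load("side")
u=np.array([.2334,.9724,0]);v=np.array([-u[1],u[0],0])
h=np.array([.5128,.1224,.074])+.29*u;print("hinge",h)
for a,b in(((204.2,181.4),(335.3,151.7)),((206,183),(336,153))):
    X=tri((t,s),(a,b));L=X-h;print("rider",X,L@u,L@v,L[2],np.arctan2(L[2],-L@u),np.hypot(L[2],L@u))
# pointer tip shut in each view: plane
for n,c in(("t",t),("s",s)):
    for yq in(-.16,-.17,-.18,-.19,-.2): print(n,yq,proj(c,h-.138*u+v*yq).round(1), proj(c,h+v*yq).round(1))
for th in(.1,.2,.3,.4,.5,.6):
    x=-.29*np.cos(th)+.087*np.sin(th);z=.087*np.cos(th)+.29*np.sin(th)
    d=(x+.29)*u;print(th,(d[:2]*1000).round(1),round((z-.087)*1000,1))
```

```text
hinge [0.580486 0.404396 0.074   ]
rider [0.71511467 0.24703946 0.14845432] -0.12159117136677688 -0.16763993629775845 0.07445431621593783 0.5494387400790828 0.14257579793754538
rider [0.71332326 0.24225152 0.14677646] -0.126665075760939 -0.1670154714406107 0.07277646333598216 0.5215022240764021 0.14608372610670214
t -0.16 [214.6 192.8] [166.8 182.3]
t -0.17 [215.4 189.4] [167.7 178.9]
t -0.18 [216.3 186.1] [168.6 175.5]
t -0.19 [217.2 182.7] [169.5 172.2]
t -0.2 [218.1 179.3] [170.5 168.8]
s -0.16 [333.6 174.1] [327.9 146.7]
s -0.17 [336.8 173.8] [330.9 146.5]
s -0.18 [339.9 173.5] [333.9 146.2]
s -0.19 [343.1 173.2] [336.8 145.9]
s -0.2 [346.3 172.9] [339.8 145.7]
0.1 [2.4 9.9] 28.5
0.2 [ 5.4 22.4] 55.9
0.3 [ 9.  37.6] 81.8
0.4 [13.3 55.2] 106.1
0.5 [18.  75.1] 128.4
0.6 [23.3 97. ] 148.6
```

play_rows(
  series=[
    {"hand":5,"dx":0.5,"dy":2,"dz":6,"ax":0,"ay":0,"az":0},
    {"hand":5,"dx":1.1,"dy":4.6,"dz":14.4,"ax":0,"ay":0,"az":0},
    {"hand":5,"dx":1.7,"dy":7.2,"dz":21.5,"ax":0,"ay":0,"az":0},
    {"hand":5,"dx":2.4,"dy":9.9,"dz":28.5,"ax":0,"ay":0,"az":0},
    {"hand":5,"dx":3.1,"dy":12.8,"dz":35.5,"ax":0,"ay":0,"az":0},
    {"hand":5,"dx":3.8,"dy":15.8,"dz":42.4,"ax":0,"ay":0,"az":0},
    {"hand":5,"dx":4.6,"dy":19,"dz":49.2,"ax":0,"ay":0,"az":0},
    {"hand":5,"dx":5.4,"dy":22.4,"dz":55.9,"ax":0,"ay":0,"az":0},
    {"hand":5,"dx":6.2,"dy":26,"dz":62.5,"ax":0,"ay":0,"az":0},
    {"hand":5,"dx":7.1,"dy":29.7,"dz":69,"ax":0,"ay":0,"az":0},
    {"hand":5,"dx":8,"dy":33.6,"dz":75.5,"ax":0,"ay":0,"az":0},
    {"hand":5,"dx":9,"dy":37.6,"dz":81.8,"ax":0,"ay":0,"az":0},
    {"hand":5,"dx":9,"dy":37.6,"dz":81.8,"ax":0,"ay":0,"az":0},
  ],
)

```text
time: 9.5
tcp_pos: [0.5218, 0.1583, 0.2274]
tcp_rot: [[0.972, -0.235, -0.0], [-0.235, -0.972, -0.004], [0.001, 0.004, -1.0]]
force: [4.2, -7.8, -1.3]
width: 0.0091
```

Run:
```python
from plant import robot
from h import *
print(robot.get_obs()["tcp_pos"])
a=robot.camera("side")["frame"];b=robot.camera("top")["frame"]
cv2.imwrite("pics/r1s.png",cv2.resize(a[100:250,210:380],None,fx=4,fy=4,interpolation=cv2.INTER_CUBIC))
cv2.imwrite("pics/r1t.png",cv2.resize(b[155:215,150:265],None,fx=6.9,fy=6.9,interpolation=cv2.INTER_CUBIC))
```

```text
[0.52177705 0.15834333 0.22740351]
```

View pics/r1s.png

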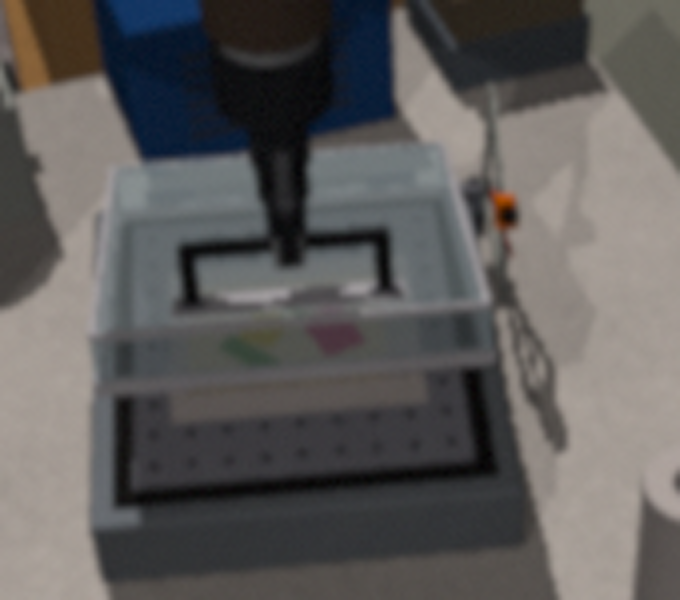

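View pics/r1t.png

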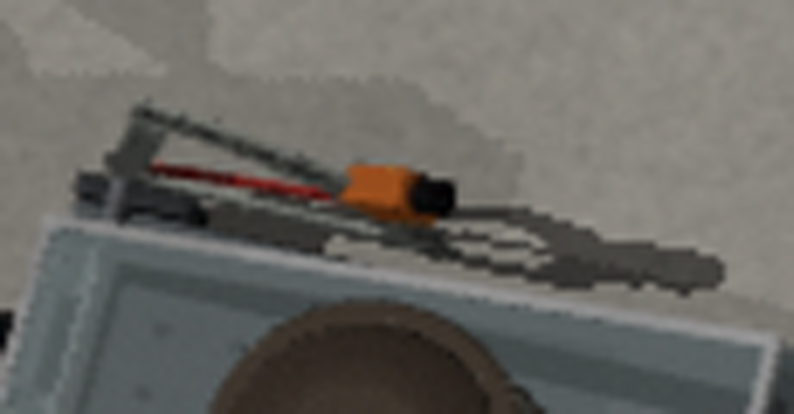

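```bash
python3 - <<'E'
from h import *
t=load("top");s=load("side")
u=np.array([.2334,.9724,0]);v=np.array([-u[1],u[0],0])
h=np.array([.5128,.1224,.074])+.29*u
for a,b in(((212.75,183.4),(337.2,153.75)),((205.8,182.8),(336.1,152.75))):
    X=tri((t,s),(a,b));L=X-h;print("obs",X,L@u,L@v,L[2],np.arctan2(L[2],-L@u),np.hypot(L[2],L@u))
for yq in (-.162,-.17):
  for th in(0,.295,.4,.5,.55,.6):
    X=h+u*-.138*np.cos(th)+v*yq+[0,0,.138*np.sin(th)];print(yq,th,proj(t,X).round(1),proj(s,X).round(1))
E
python3 - <<'E'
import cv2
import numpy as np
a=cv2.imread("pics/r1s.png")[130:330,430:600]
cv2.imwrite("pics/r1sz.png",cv2.resize(a,None,fx=3,fy=3,interpolation=cv2.INTER_CUBIC))
E
```

```text
obs [0.70848193 0.22168073 0.16055055] -0.14779807508355122 -0.16710898042184533 0.08655054611392947 0.5297639382346546 0.17127541572281316
obs [0.71377735 0.24268566 0.14726238] -0.12613693230071038 -0.16735570307446615 0.0732623840466519 0.526194383836776 0.1458694711255001
-0.162 0 [214.7 192.1] [334.2 174. ]
-0.162 0.295 [209.9 187.9] [334.1 162.8]
-0.162 0.4 [207.2 186.2] [333.9 158.3]
-0.162 0.5 [204.1 184.5] [333.7 153.8]
-0.162 0.55 [202.4 183.6] [333.5 151.6]
-0.162 0.6 [200.5 182.7] [333.4 149.3]
-0.17 0 [215.4 189.4] [336.8 173.8]
-0.17 0.295 [210.7 185.2] [336.7 162.6]
-0.17 0.4 [207.9 183.4] [336.5 158.1]
-0.17 0.5 [204.8 181.7] [336.3 153.6]
-0.17 0.55 [203.1 180.8] [336.1 151.3]
-0.17 0.6 [201.3 179.9] [336.  149.1]
```

View pics/r1sz.png

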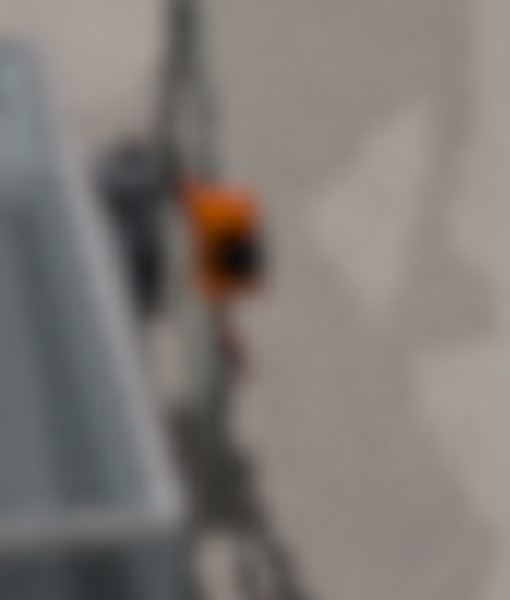

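play_rows(
  series=[
    {"hand":5,"dx":1,"dy":4.2,"dz":6.2,"ax":0,"ay":0,"az":0},
    {"hand":5,"dx":2.1,"dy":8.5,"dz":12.4,"ax":0,"ay":0,"az":0},
    {"hand":5,"dx":3.2,"dy":13,"dz":18.4,"ax":0,"ay":0,"az":0},
    {"hand":5,"dx":4.3,"dy":17.6,"dz":24.3,"ax":0,"ay":0,"az":0},
    {"hand":5,"dx":5.4,"dy":22.2,"dz":29.8,"ax":0,"ay":0,"az":0},
    {"hand":5,"dx":6.4,"dy":26.5,"dz":34.8,"ax":0,"ay":0,"az":0},
    {"hand":5,"dx":7,"dy":29.3,"dz":37.9,"ax":0,"ay":0,"az":0},
    {"hand":5,"dx":7,"dy":29.3,"dz":37.9,"ax":0,"ay":0,"az":0},
  ],
)

```text
time: 10.4
tcp_pos: [0.5289, 0.1867, 0.266]
tcp_rot: [[0.972, -0.235, 0.0], [-0.235, -0.972, -0.006], [0.002, 0.005, -1.0]]
force: [3.2, -9.8, 3.0]
width: 0.0094
```

Run:
```python
from plant import robot
from h import *
o=robot.get_obs();P=o["tcp_pos"];print(P,o["force"],o["width"])
a=robot.camera("side")["frame"];b=robot.camera("top")["frame"]
x=cv2.resize(a[130:180,310:360],None,fx=11,fy=11,interpolation=cv2.INTER_CUBIC)
y=cv2.resize(b[160:200,160:230],None,fx=11,fy=11,interpolation=cv2.INTER_CUBIC)
cv2.imwrite("pics/r2s.png",x);cv2.imwrite("pics/r2t.png",y)
cv2.imwrite("pics/r2full.png",a[90:300,180:420].repeat(3,0).repeat(3,1)[:600,:800])
```

```text
[0.52894961 0.18670302 0.26599027] [ 3.22885345 -9.84935385  3.01372808] 0.009438836009550814
```

View pics/r2s.png

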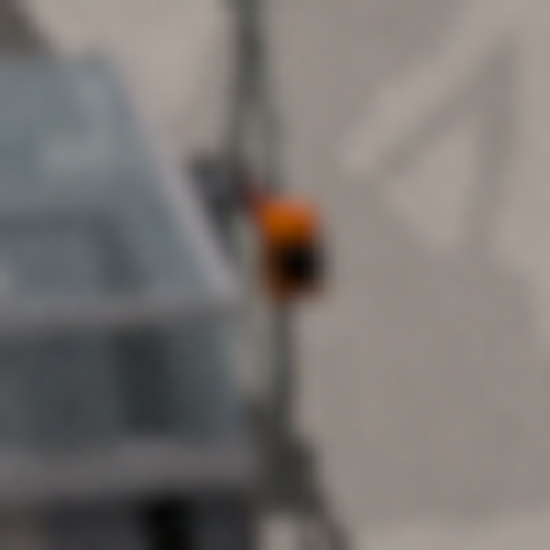

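View pics/r2t.png

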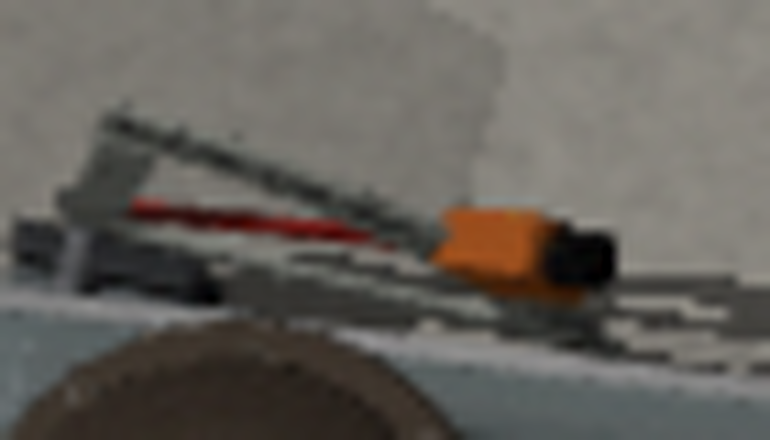

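View pics/r2full.png

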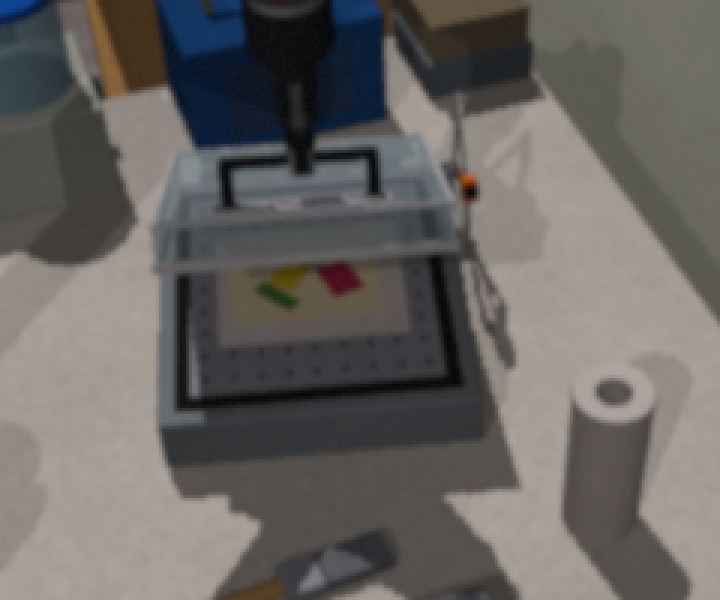

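```bash
cat > line.py <<'E'
from h import *
def redline(f,x0=170,x1=212):
    g=f.astype(float);R=g[...,2]-np.maximum(g[...,1],g[...,0])
    roi=R[172:195,160:x1];G=g[...,1][172:195,160:x1]
    H=cv2.cvtColor(f,cv2.COLOR_BGR2HSV)[172:195,160:x1]
    hue=H[...,0].astype(int);m=(roi>20)&((hue<5)|(hue>172))
    ys,xs=np.nonzero(m);w=roi[m]
    l=cv2.fitLine(np.stack([xs,ys],1).astype(np.float32),cv2.DIST_HUBER,0,.01,.01).ravel()
    k=l[1]/l[0];return len(xs),xs.min()+160,xs.max()+160,k,l[3]+172+k*(170-160-l[2])
E
python3 - <<'E'
from line import *
from plant import robot
t=load("top");s=load("side")
c=robot.camera("top");np.savez("top2.npz",**c)
c2=robot.camera("side");np.savez("side2.npz",**c2)
print(redline(t["frame"]),redline(c["frame"]))
u=np.array([.2334,.9724,0]);v=np.array([-u[1],u[0],0]);h=np.array([.5128,.1224,.074])+.29*u
for yq in(-.162,-.167,-.172):
  for th in(0,.37,.45,.53):
    A=proj(t,h+v*yq-.03*u*np.cos(th)+[0,0,.03*np.sin(th)]);B=proj(t,h+v*yq-.138*u*np.cos(th)+[0,0,.138*np.sin(th)])
    k=(B-A)[1]/(B-A)[0];print(yq,th,k.round(3),(A[1]+k*(170-A[0])).round(1))
for n,f in(("s0",s["frame"]),("s2",c2["frame"])):
    print(n);g=f.astype(int)
    for y in range(144,176): 
        r=g[y,328:345];e=r[:,2]-r[:,1];i=e.argmax();print(y,i+328,e.max(),r[i],end=" | ")
# bar in current side image check
th=.45
for th in(.40,.45,.5):
  for y in(-.06,.06):
    X=h+u*(-.29*np.cos(th)+.087*np.sin(th))+v*y+[0,0,.087*np.cos(th)+.29*np.sin(th)];print(th,y,proj(c2,X).round(1))
cv2.imwrite("pics/bar2.png",cv2.resize(c2["frame"][120:180,230:330],None,fx=8,fy=8,interpolation=cv2.INTER_CUBIC))
E
```

```text
(52, np.int64(171), np.int64(203), np.float32(0.22963227), np.float32(178.70593)) (38, np.int64(172), np.int64(193), np.float32(0.12031562), np.float32(178.3144))
-0.162 0 0.221 182.3
-0.162 0.37 0.125 182.0
-0.162 0.45 0.098 181.9
-0.162 0.53 0.067 181.8
-0.167 0 0.221 180.5
-0.167 0.37 0.124 180.2
-0.167 0.45 0.096 180.1
-0.167 0.53 0.064 180.1
-0.172 0 0.221 178.7
-0.172 0.37 0.122 178.5
-0.172 0.45 0.094 178.4
-0.172 0.53 0.061 178.3
s0
144 338 9 [143 150 159] | 145 338 8 [142 149 157] | 146 341 9 [136 142 151] | 147 333 21 [ 78  84 105] | 148 335 57 [ 62  89 146] | 149 335 83 [ 23  80 163] | 150 335 82 [  0  65 147] | 151 334 62 [  9  55 117] | 152 334 48 [23 51 99] | 153 334 38 [31 52 90] | 154 334 33 [37 56 89] | 155 335 41 [11 37 78] | 156 335 48 [21 48 96] | 157 335 36 [47 62 98] | 158 334 20 [ 77  83 103] | 159 334 12 [ 84  89 101] | 160 334 10 [ 86  91 101] | 161 344 9 [133 139 148] | 162 340 8 [126 131 139] | 163 338 8 [125 130 138] | 164 344 9 [130 136 145] | 165 343 9 [127 133 142] | 166 342 8 [128 133 141] | 167 336 12 [83 86 98] | 168 336 18 [ 78  83 101] | 169 337 24
[... 427 characters left out ...]
 26 [32 49 75] | 155 334 29 [41 58 87] | 156 335 30 [31 47 77] | 157 335 19 [57 68 87] | 158 338 10 [127 133 143] | 159 340 9 [136 142 151] | 160 338 8 [135 140 148] | 161 343 9 [133 138 147] | 162 338 8 [130 136 144] | 163 339 8 [129 135 143] | 164 340 8 [131 137 145] | 165 344 9 [133 140 149] | 166 339 9 [131 137 146] | 167 343 9 [133 138 147] | 168 339 8 [131 136 144] | 169 340 8 [130 136 144] | 170 340 8 [129 134 142] | 171 341 8 [130 136 144] | 172 342 8 [132 138 146] | 173 342 8 [131 137 145] | 174 341 8 [130 136 144] | 175 342 8 [131 137 145] | 0.4 -0.06 [302.1 146. ]
0.4 0.06 [257.4 149.8]
0.45 -0.06 [301.6 140.3]
0.45 0.06 [256.8 144.1]
0.5 -0.06 [301.1 134.5]
0.5 0.06 [256.2 138.3]
```

View pics/bar2.png

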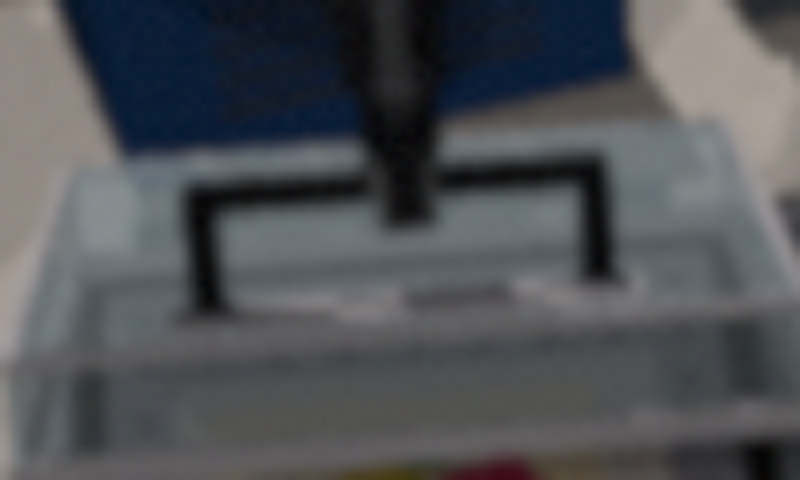

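The bar ends at side pixels (304,140.5) and (254.5,144) match a hood angle of 0.45. The rider block and its knob both triangulate to about 0.53, so I'll raise the remaining 0.08 rad.

play_rows(
  series=[
    {"hand":5,"dx":1,"dy":4.1,"dz":4.4,"ax":0,"ay":0,"az":0},
    {"hand":5,"dx":2,"dy":8.2,"dz":8.7,"ax":0,"ay":0,"az":0},
    {"hand":5,"dx":3,"dy":12.4,"dz":12.9,"ax":0,"ay":0,"az":0},
    {"hand":5,"dx":3.7,"dy":15.2,"dz":15.6,"ax":0,"ay":0,"az":0},
    {"hand":5,"dx":4.1,"dy":16.7,"dz":17,"ax":0,"ay":0,"az":0},
    {"hand":5,"dx":4.1,"dy":16.7,"dz":17,"ax":0,"ay":0,"az":0},
    {"hand":5,"dx":4.1,"dy":16.7,"dz":17,"ax":0,"ay":0,"az":0},
  ],
)

```text
time: 11.3
tcp_pos: [0.533, 0.2026, 0.2828]
tcp_rot: [[0.972, -0.236, -0.0], [-0.236, -0.972, -0.007], [0.002, 0.007, -1.0]]
force: [2.1, -9.0, 1.9]
width: 0.0092
```

```bash
cat > fin.py <<'E'
from line import *
from plant import robot
from scipy.optimize import brentq
o=robot.get_obs();P=o["tcp_pos"];print(P,o["force"],o["width"],o["joint_vel"].round(3))
u=np.array([.2334,.9724,0]);v=np.array([-u[1],u[0],0]);h=np.array([.5128,.1224,.074])+.29*u
d=(P-[.5128,.1224,.1465]);print("theta in/up",brentq(lambda a:.29*(1-np.cos(a))+.087*np.sin(a)-d@u,0,.9),brentq(lambda a:-.087*(1-np.cos(a))+.29*np.sin(a)-d[2],0,.9))
c=robot.camera("top");c2=robot.camera("side")
print("top line",redline(c["frame"]))
def ov(c,k,x,y,w,hh,name,th):
    im=cv2.resize(c["frame"],None,fx=k,fy=k,interpolation=cv2.INTER_CUBIC)
    raw=im[y*k:(y+hh)*k,x*k:(x+w)*k].copy()
    Q=lambda r,yq,a:tuple(int(q) for q in (proj(c,h-u*r*np.cos(a)+v*yq+[0,0,r*np.sin(a)])+.5)*k)
    cv2.line(im,Q(0,-.167,th),Q(.18,-.167,th),(255,255,0),1);cv2.line(im,Q(0,-.173,th),Q(.138,-.173,th),(255,0,255),1)
    cv2.imwrite(name,np.hstack([raw,im[y*k:(y+hh)*k,x*k:(x+w)*k]]))
ov(c,6,162,165,60,30,"pics/ft.png",.53);ov(c2,8,315,135,40,45,"pics/fs.png",.53)
cv2.imwrite("pics/ff.png",c2["frame"]); np.savez("top3.npz",**c);np.savez("side3.npz",**c2)
E
python3 fin.py
```

```text
[0.53296573 0.2026052  0.28278639] [ 2.09369872 -8.96702751  1.86857977] 0.009245928841972412 [-0.    -0.    -0.001  0.     0.002  0.001]
theta in/up 0.5251659889494289 0.5378765422893749
top line (34, np.int64(172), np.int64(190), np.float32(0.07748378), np.float32(178.32462))
```

View pics/ft.png

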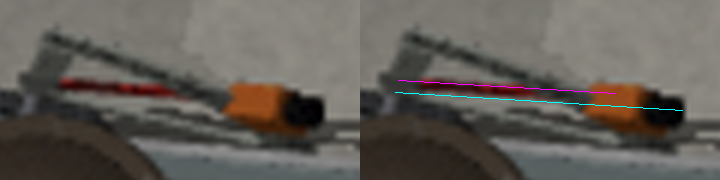

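View pics/fs.png

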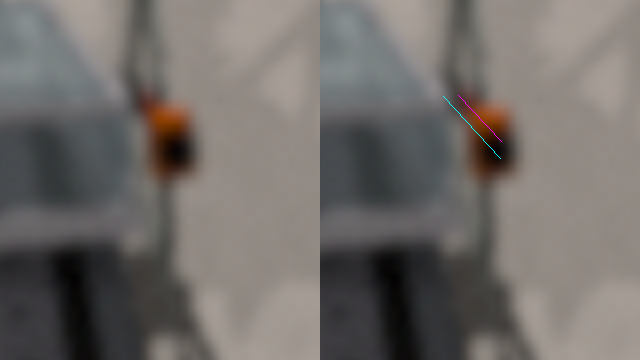

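View pics/ff.png

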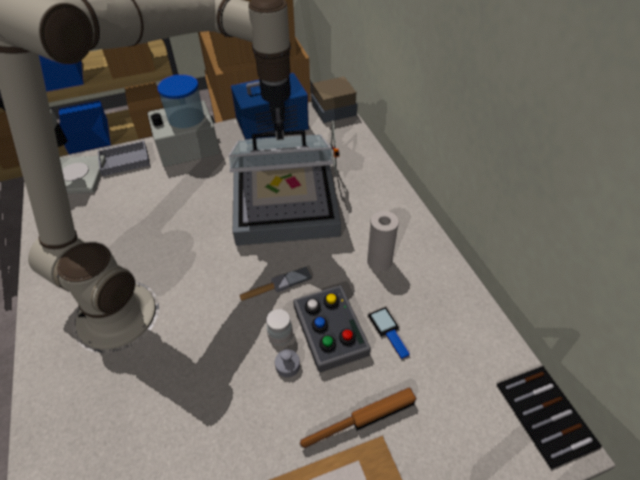

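Run:
```python
from h import *
u=np.array([.2334,.9724,0]);v=np.array([-u[1],u[0],0]);h0=np.array([.5128,.1224,.074])+.29*u
for a,b in(("top","side"),("top2","side2"),("top3","side3")):
    U=[]
    for n,(x,y,w,hh),q in((a,(207,176,12,14),45),(b,(332,146,10,13),45)):
        f=load(n)["frame"][y:y+hh,x:x+w].astype(float).max(2)
        wt=np.clip(q-f,0,None);nn,l,st,ce=cv2.connectedComponentsWithStats((wt>0).astype(np.uint8));i=1+st[1:,4].argmax();wt=wt*(l==i)
        Y,X=np.mgrid[:hh,:w];U.append((x+(X*wt).sum()/wt.sum(),y+(Y*wt).sum()/wt.sum()))
    c=(load(a),load(b));P=tri(c,U);
    for yaw in(75.5,76.5,77.5):
        r=np.radians(yaw);u=np.array([np.cos(r),np.sin(r),0]);h=np.array([.5128,.1224,.074])+.29*u;L=P-h
        print(np.round(U,1).tolist(),yaw,P.round(4),"ang",np.arctan2(L[2],-L@u).round(3),"r",np.hypot(L[2],L@u).round(3),[(proj(k,P)-q).round(1).tolist() for k,q in zip(c,U)])
```

```text
[[212.5, 183.3], [336.6, 153.5]] 75.5 [0.7076 0.2223 0.1617] ang 0.545 r 0.169 [[0.0, -0.3], [-0.2, 0.1]]
[[212.5, 183.3], [336.6, 153.5]] 76.5 [0.7076 0.2223 0.1617] ang 0.537 r 0.172 [[0.0, -0.3], [-0.2, 0.1]]
[[212.5, 183.3], [336.6, 153.5]] 77.5 [0.7076 0.2223 0.1617] ang 0.528 r 0.174 [[0.0, -0.3], [-0.2, 0.1]]
[[212.5, 183.3], [336.5, 153.6]] 75.5 [0.7076 0.2225 0.1612] ang 0.543 r 0.169 [[0.0, -0.2], [-0.2, 0.1]]
[[212.5, 183.3], [336.5, 153.6]] 76.5 [0.7076 0.2225 0.1612] ang 0.535 r 0.171 [[0.0, -0.2], [-0.2, 0.1]]
[[212.5, 183.3], [336.5, 153.6]] 77.5 [0.7076 0.2225 0.1612] ang 0.526 r 0.174 [[0.0, -0.2], [-0.2, 0.1]]
[[212.3, 183.2], [336.5, 153.5]] 75.5 [0.7077 0.2228 0.1613] ang 0.545 r 0.168 [[0.0, -0.3], [-0.2, 0.1]]
[[212.3, 183.2], [336.5, 153.5]] 76.5 [0.7077 0.2228 0.1613] ang 0.536 r 0.171 [[0.0, -0.3], [-0.2, 0.1]]
[[212.3, 183.2], [336.5, 153.5]] 77.5 [0.7077 0.2228 0.1613] ang 0.528 r 0.173 [[0.0, -0.3], [-0.2, 0.1]]
```

play_rows(
  series=[
    {"hand":5,"dx":0,"dy":0,"dz":0,"ax":0,"ay":0,"az":0},
    {"hand":5,"dx":0,"dy":0,"dz":0,"ax":0,"ay":0,"az":0},
    {"hand":5,"dx":0,"dy":0,"dz":0,"ax":0,"ay":0,"az":0},
    {"hand":5,"dx":0,"dy":0,"dz":0,"ax":0,"ay":0,"az":0},
    {"hand":5,"dx":0,"dy":0,"dz":0,"ax":0,"ay":0,"az":0},
  ],
)

```text
time: 11.9
tcp_pos: [0.5329, 0.2026, 0.2827]
tcp_rot: [[0.972, -0.236, -0.0], [-0.236, -0.972, -0.007], [0.001, 0.007, -1.0]]
force: [3.2, -9.3, 2.1]
width: 0.0096
```

Run:
```python
from plant import robot
print(robot.finish_job());o=robot.get_obs();print(o["tcp_pos"],o["width"])
```

```text
the job is handed in; nothing more can be done
None
the job is handed in; nothing more can be done
```

I pressed the blue, green and white keys in that order, each to its stop (tip at about 0.0606 m, 30–33 N), and released each before the next. I then gripped the hood's bar and raised it smoothly to the rider. I handed the job in at about 11.9 s with the hood still held there; no verdict was reported.

- **Hood against rider:** the hood angle worked out from the gripper position is 0.525–0.538 rad. The rider, located from both cameras, is at about 0.535 rad, give or take 0.01–0.02, so they agree well within the 0.06 rad allowed.
- **Holding:** the arm was still and the fingers stayed closed on the bar at 9.2–9.6 mm. That is less than the bar's stated 12 mm; I took this as the pads giving slightly.
- **Bench and keys:** the last full picture shows all keys up and the rider and bench items where they started. I judged the bench items by eye only.
- **Check that disagreed:** at the 0.45 rad stop, the pointer's slope in the top camera read about 0.04–0.07 rad lower than the gripper and side-camera estimate. I relied on the latter because the pointer covers only about 20 pixels and is partly hidden. At the final pose that slope (0.078) matched the rider's own block-to-knob line (0.083). The pointer's tip was hidden behind the rider, so I could not see the alignment directly.

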